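Latch the fastener case

ROBOT

A 7-joint arm with a two-finger parallel gripper is mounted at the origin on the work surface. World frame = base frame: x ahead of the robot, y to its left, z up, the work surface at z = 0. Lengths are in m, angles in rad, forces in N, time in s.
With the tool pointing down it reaches from about 0.4 to 0.85 m from the base axis. Payload 10.4 kg.
Tool frame: the origin (TCP) lies between the finger pads; the fingertips stand 11 mm ahead of it and the grasp point (between the pads) lies 8 mm behind it (tip_reach is the distance from the TCP to the fingertips, in m); z points along the fingers, y is the line along which they close (so a half turn about z gives the same grasp; the last joint's range is limited). The gripper opens to 85 mm and grips with 20 to 120 N. Pads are 22 mm wide; open, the fingers measure 114 mm over their backs; the gripper's body (76 mm by 85 mm) begins 54 mm behind the grasp point. The pads swing forward as they close: fully open they stand 13 mm farther back than shut.
Start: joints at [1.14, 0.332, -0.065, 1.46, 0.022, 1.35, -0.088], TCP at [0.248, -0.574, 0.242] pointing down, gripper open.
Joint ranges: [-2.6, 2.6], [-0.5, 2.12], [-1.47, 1.34], [0.16, 2.42], [-1.27, 4.41], [0.06, 2.06], [-2.6, 2.6]. Speed limits (rad/s): [2.22, 2.22, 2.79, 2.79, 3.14, 3.14, 3.14].

INTERFACE

Orientations are given as a unit quaternion [x, y, z, w].
In Python, from workcell import * gives the robot as it stands.
- The arm moves only by the shell command python3 -m inch 'ROWS' [OPENING] [FORCE]. ROWS is JSON, a list of rows, each an object with "slide": the shift along the world's x, y, z in m, a list of three; "yaw": the turn about the world's z in rad. A call has 1 to 20 rows; each row is the pose to reach, as a shift and turn from the pose commanded when the call began; what a row does not reach only later rows make up. A row lasts 1/12 s, in which the tool goes at most 41.7 mm and 7.16 degrees, less where a joint would pass 70% of its speed; a pose out of reach is approached as far as the arm can. A call with a gripper value outside its range is refused whole. OPENING is the closure in counts, from 0 (fully open) to 255 (shut), set as the call begins (- or left out, the last holds). The fingers move at their own pace and stop on an object; FORCE is the grip in N (left out, the last holds). Time passes only in rows, so rows that repeat a pose let the fingers close. It gives the time, the measured TCP pose, the force, the opening and the grip force at its end, in the units of the state.
- get_obs(): the state, without advancing time (a new reading comes with each control period).
- camera(name): name is "scene" or "side" or "wrist"; returns a dict with "frame" (420x560x3 uint8, red, green, blue), "fx", "fy", "cx", "cy" (pixels), "extrinsics" (4x4, takes a point from world to camera coordinates). Camera axes: x right, y down, z forward; pixel columns grow to the right and rows downward; lengths in m; the calibration is good to about 2 mm. A picture is of the moment at which its call begins. There is no depth.
- hand_in(): hands the job in; it is judged then, once.
The state is a dict: "clock": time; "joint_pos": joint angles; "joint_velocities": joint speeds; "tau": joint torques, N m; "position": TCP position; "ee_rot": TCP orientation; "ft_force": force on the tool from outside, world axes, zero at the start; "torque": the same for the moment, N m; "grip_width": opening from 0.0 (shut) to 1.0 (fully open); "grasp_force": force on a finger pad.
Only numpy, scipy, OpenCV 4.12 (cv2) and the standard library are available. Lean on these libraries where they do the work, as an engineer would, in place of code of your own. Each camera call takes 0.05 s, during which the arm holds its last target. There are 200 camera calls.

TASK

Latch the closed fastener case: with the closed fingers press its three raised latches down fully flat, first the widest, then the middle-sized one, last the narrowest, each one fully home before the next is pushed. Only push: do not lift a latch further open, and leave the tape measure, the jar and the bottle where they are.

Things in the scene. Friction and masses are not known exactly. Their poses are not given: they have to be found in the camera images.
- case: closed black fastener case, 280 (x) x 380 (y) x 62 mm high, clear lid over screws; does not budge. Origin: centre of its underside, on the bench; x away from the latch edge, y along it, z up. Three grey push latches, 110 mm apart in any order, sit on the rim along its -x edge: flaps hinged 80 mm to -x of the case's centre, free edges to -x and raised; pushed down they lie flat on the rim
- wide (a joint): wide latch's flap angle (rad): 0 = flat on the rim, home, at its stop; grows as the free edge rises; starts 0.4 to 0.65, upper stop 0.95. Stiff friction hinge (0.12 N m, about 4 N straight down at the seat point), no spring: stays where it is left. The flap is 60 mm long, 80 mm wide, 5 mm thick, with an 18 mm down-turned lip at its free edge
- wide_seat (a point): fixed spot to press the wide latch (80 mm wide): on the flap's upper face as it lies when home, mid-width, 30 mm from its hinge line, 67 mm above the bench. x: from the flap's free edge to its hinge, into the case (away from the robot); y along the hinge; z up. It stays while the flap moves; at flap angle a the face is about 30*tan(a) mm above it
- middle (a joint): middle latch's flap angle (rad): 0 = flat on the rim, home, at its stop; grows as the free edge rises; starts 0.4 to 0.65, upper stop 0.95. Stiff friction hinge (0.12 N m, about 4 N straight down at the seat point), no spring: stays where it is left. The flap is 60 mm long, 46 mm wide, 5 mm thick, with an 18 mm down-turned lip at its free edge
- middle_seat (a point): fixed spot to press the middle latch (46 mm wide): on the flap's upper face as it lies when home, mid-width, 30 mm from its hinge line, 67 mm above the bench. x: from the flap's free edge to its hinge, into the case (away from the robot); y along the hinge; z up. It stays while the flap moves; at flap angle a the face is about 30*tan(a) mm above it
- narrow (a joint): narrow latch's flap angle (rad): 0 = flat on the rim, home, at its stop; grows as the free edge rises; starts 0.4 to 0.65, upper stop 0.95. Stiff friction hinge (0.12 N m, about 4 N straight down at the seat point), no spring: stays where it is left. The flap is 60 mm long, 22 mm wide, 5 mm thick, with an 18 mm down-turned lip at its free edge
- narrow_seat (a point): fixed spot to press the narrow latch (22 mm wide): on the flap's upper face as it lies when home, mid-width, 30 mm from its hinge line, 67 mm above the bench. x: from the flap's free edge to its hinge, into the case (away from the robot); y along the hinge; z up. It stays while the flap moves; at flap angle a the face is about 30*tan(a) mm above it
- tape: yellow tape measure, 55 x 32 x 50 mm high, loose on the clear lid behind the latches; origin: centre of its underside. Leave alone
- jar: glass jar with steel cap, 56 mm across, 75 mm high, loose on the bench beside the case; origin: centre of its underside. Leave alone
- flask: amber glass bottle, 56 mm across, 140 mm high, loose on the bench beside the case; origin: centre of its underside. Leave alone

How it is judged:
On the way, in this order (a step that is already met when the one before it is completed fails the run):
1. the wide latch is pressed home (value of joint wide below 0.1 rad), for 0.2 s.
2. the middle latch is pressed home (value of joint middle below 0.1 rad), for 0.2 s.
3. the narrow latch is pressed home (value of joint narrow below 0.1 rad), for 0.2 s.
At the end, for the whole second after the job is handed in: all three latches lie flat (within 0.1 rad of home, about 6 mm at the free edge), and the tape measure, jar and bottle are at rest within 20 mm of where they began (value of joint each of wide, middle, narrow below 0.1 rad and distance of each of tape, jar, flask from where it was at the start of the episode below 0.02 m and linear speed of each of tape, jar, flask below 0.02 m/s); the robot touches nothing.
It fails at once if the middle latch is pushed down (below 0.28 rad) while the wide one is not home (value of joint middle below 0.28 rad and value of joint wide above 0.13 rad).
It fails at once if the narrow latch is pushed down (below 0.28 rad) while the wide or the middle one is not home (value of joint narrow below 0.28 rad and value of joint any of wide, middle above 0.13 rad).
It fails at once if a latch is lifted further open (beyond 0.8 rad) (value of joint any of wide, middle, narrow above 0.8 rad).
It fails at once if the tape measure, jar or bottle is moved or lifted by more than 20 mm (distance of any of tape, jar, flask from where it was at the start of the episode above 0.02 m).
It also fails if it takes over 45 s, if anything falls off the work surface, if the arm or the gripper's body presses on something with over 40 N, if the wrist force passes 120 N, or if a joint passes its speed limit or range.

## Working session

There is one attempt and no reset: what is moved stays moved. The work goes in short steps, Python scripts to look and compute and a shell command to move; the robot and the scene stay as the last step left them, time stands still between calls to the robot, and variables do not carry over. Pictures are saved under pics/ and viewed, at most 10 in all, crops included, and the job is handed in when it is done.

```bash
mkdir -p pics
python3 - <<'E'
from workcell import *
import cv2,numpy as np,pickle
d={}
for n in ("scene","side"):
    c=camera(n); d[n]=c; cv2.imwrite(f"pics/{n}0.png",c["frame"][:,:,::-1])
    print(n,c["fx"],c["cx"],c["cy"],np.round(c["extrinsics"],3).tolist())
pickle.dump(d,open("c0.pkl","wb"))
o=get_obs();print(o["clock"],o["position"],o["ee_rot"],o["grip_width"])
E
```

```text
scene 539.4777262748157 284.05710056822704 198.76343667015115 [[0.713, 0.701, -0.009, -0.469], [0.363, -0.38, -0.851, -0.141], [-0.6, 0.603, -0.526, 1.508], [0.0, 0.0, 0.0, 1.0]]
side 407.22294292245994 280.6453286572105 212.67663502158499 [[-0.736, -0.677, -0.003, 0.457], [-0.383, 0.42, -0.823, 0.287], [0.559, -0.604, -0.569, 0.699], [0.0, 0.0, 0.0, 1.0]]
0.1 [ 0.24773393 -0.5734551   0.24158333] [ 9.79283616e-01  2.02492398e-01 -1.72004790e-04 -6.31148640e-04] 1.0041733776833777
```

View pics/scene0.png

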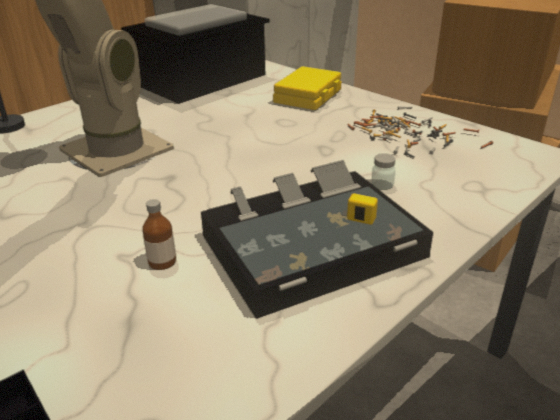

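View pics/side0.png

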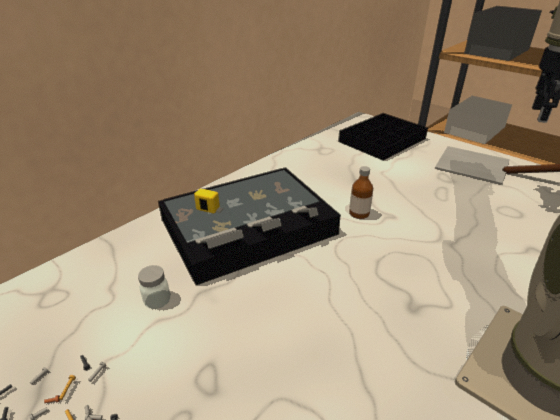

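The scene view shows the narrow latch at about (243,203), the middle at (290,190) and the wide at (335,178). The tape is at (362,208), just behind the wide latch. The jar is at (384,170) and the bottle at (159,240). The side view shows the same order mirrored. Next I'll cast rays for the case corners and the hinges.

```bash
cat > h.py <<'E'
import numpy as np,cv2,pickle
def ray(c,u,v,z):
    E=c["extrinsics"];R=E[:3,:3];t=E[:3,3];o=-R.T@t
    d=R.T@np.array([(u-c["cx"])/c["fx"],(v-c["cy"])/c["fy"],1]);return o+d*(z-o[2])/d[2]
def proj(c,p):
    q=c["extrinsics"][:3,:3]@np.array(p)+c["extrinsics"][:3,3];return np.array([c["fx"]*q[0]/q[2]+c["cx"],c["fy"]*q[1]/q[2]+c["cy"]])
E
python3 - <<'E'
from h import *
d=pickle.load(open("c0.pkl","rb"));s=d["scene"]
im=s["frame"][:,:,::-1].copy()
cv2.imwrite("pics/crop1.png",cv2.resize(im[150:310,195:435],None,fx=3.3,fy=3.3,interpolation=cv2.INTER_CUBIC))
si=d["side"]["frame"][:,:,::-1];cv2.imwrite("pics/crop2.png",cv2.resize(si[160:290,150:350],None,fx=4,fy=4,interpolation=cv2.INTER_CUBIC))
for n,u,v,z in [("L",203,212,.062),("B",365,178,.062),("R",429,235,.062),("n",248,217,.067),("m",293,202,.067),("w",345,192,.067),("tape",362,221,.062),("jar",384,187,0),("flask",160,264,0)]:print(n,ray(s,u,v,z).round(3))
E
```

```text
L [ 0.513 -0.091  0.062]
B [0.668 0.253 0.062]
R [0.892 0.159 0.062]
n [ 0.6   -0.044  0.067]
m [0.626 0.06  0.067]
w [0.679 0.167 0.067]
tape [0.77  0.109 0.062]
jar [0.665 0.34  0.   ]
flask [ 0.521 -0.212  0.   ]
```

View pics/crop1.png

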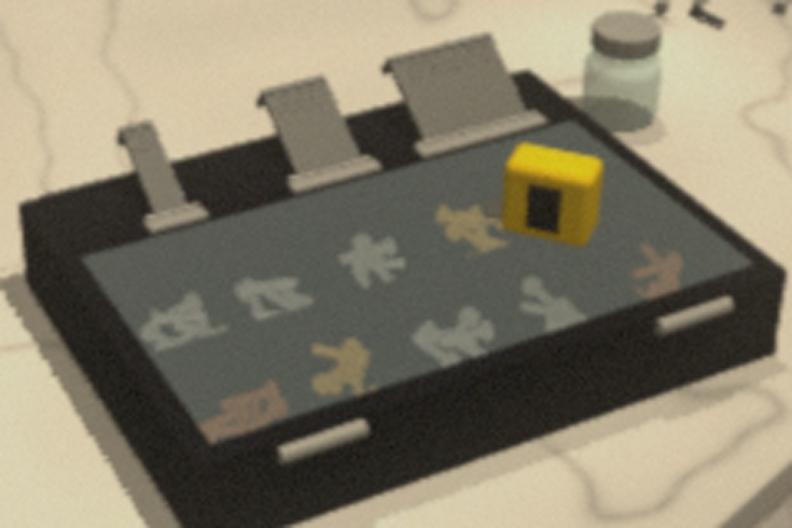

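View pics/crop2.png

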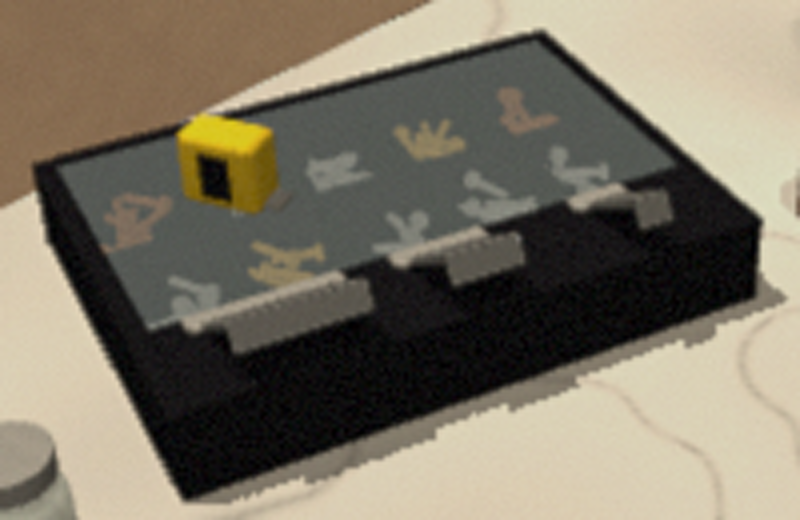

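The crops give sharp case corners. In crop1, the left corner is at (22,205), the back at (527,72) and the right at (783,270). In crop2, they are (762,222), (543,32), (37,165) and (160,430). The flap roots are visible in front of the pale hinge bars.

Run:
```python
from h import *
d=pickle.load(open("c0.pkl","rb"));s=d["scene"];t=d["side"]
S=lambda u,v,z:ray(s,u/3.3+195,v/3.3+150,z)[:2]
T=lambda u,v,z:ray(t,u/4+150,v/4+160,z)[:2]
# corners (case frame): A(-,-) B(-,+) C(+,+) D(+,-)
m={"A":[S(22,205,.062),T(762,222,.062)],"B":[S(527,72,.062),T(160,430,.062)],"C":[S(783,270,.062),T(37,165,.062)],"D":[T(543,32,.062)]}
for k in m:print(k,np.round(m[k],3).tolist())
q={"A":(-.14,-.19),"B":(-.14,.19),"C":(.14,.19),"D":(.14,-.19)}
def fit(pairs):
    a=np.array([p for p,_ in pairs]);b=np.array([w for _,w in pairs]);ac=a-a.mean(0);bc=b-b.mean(0)
    H=ac.T@bc;y=np.arctan2(H[0,1]-H[1,0],H[0,0]+H[1,1]);R=np.array([[np.cos(y),-np.sin(y)],[np.sin(y),np.cos(y)]])
    o=b.mean(0)-R@a.mean(0);return y,R,o,np.linalg.norm(b-a@R.T-o,axis=1)
y,R,o,r=fit([(q[k],w) for k in m for w in m[k]])
print("yaw",np.degrees(y),o,r.round(4))
for n,yy in (("n",-.11),("m",0),("w",.11)):
    print(n,"seat",(R@[-.11,yy]+o).round(4),"hinge",(R@[-.08,yy]+o).round(4))
# hinge bars lower-front edge / flap root, tip corners
for n,u,v in(("n",170,212),("m",328,172),("w",470,133)):print("root",n,S(u,v,.067).round(3), (R.T@(S(u,v,.067)-o)).round(3))
for n,u,v in(("tape",552,238),):print(n,(R.T@(S(u,v,.062)-o)).round(3))
```

```text
A [[0.511, -0.093], [0.502, -0.088]]
B [[0.633, 0.26], [0.622, 0.276]]
C [[0.891, 0.173], [0.886, 0.175]]
D [[0.765, -0.179]]
yaw -19.048640355056744 [0.69725213 0.04263576] [0.0087 0.0031 0.0102 0.0091 0.0036 0.0056 0.005 ]
n seat [ 0.5574 -0.0254] hinge [ 0.5857 -0.0352]
m seat [0.5933 0.0785] hinge [0.6216 0.0687]
w seat [0.6292 0.1825] hinge [0.6575 0.1727]
root n [ 0.59  -0.039] [-0.075 -0.112]
root m [0.628 0.061] [-0.071 -0.005]
root w [0.663 0.161] [-0.071  0.101]
tape [0.051 0.085]
```

The seats are consistent to within about 1 cm: the case size fits and the hinges are 110 mm apart. I'll set out to above the wide latch, keeping high and closing the fingers on the way.

```bash
python3 -m inch '[{"slide":[0.09,0.18,0],"yaw":0.2},{"slide":[0.09,0.18,0],"yaw":0.2},{"slide":[0.09,0.18,0],"yaw":0.2},{"slide":[0.09,0.18,0],"yaw":0.2},{"slide":[0.09,0.18,0],"yaw":0.2},{"slide":[0.19,0.38,0],"yaw":0.4},{"slide":[0.19,0.38,0],"yaw":0.4},{"slide":[0.19,0.38,0],"yaw":0.4},{"slide":[0.19,0.38,0],"yaw":0.4},{"slide":[0.19,0.38,0],"yaw":0.4},{"slide":[0.19,0.38,0],"yaw":0.4},{"slide":[0.19,0.38,0],"yaw":0.4}]' 255 40; python3 -c "
from workcell import *
print(get_obs())"
```

```text
clock: 1.1
position: [0.4397, -0.1891, 0.2424]
ee_rot: [0.918, 0.396, 0.0, -0.0]
ft_force: [-0.4, -0.1, 0.2]
grip_width: 0.0
grasp_force: 0.0
{'clock': 1.1, 'joint_pos': array([ 0.74750757,  0.03319184, -0.44145575,  1.81296883,  0.0137718 ,
        1.29834078, -0.45329051]), 'joint_velocities': array([0.04545785, 0.00541473, 0.07602652, 0.00182728, 0.02103817,
       0.0036042 , 0.06471205]), 'tau': array([-9.24154222e-01, -3.84055853e+01, -1.26707431e+00, -3.85764313e+01,
       -3.05016234e-02, -6.43795735e-03, -9.05862674e-01]), 'position': array([ 0.43967287, -0.18910602,  0.24237911]), 'ee_rot': array([ 9.18125604e-01,  3.96289217e-01,  4.11488362e-04, -2.49194548e-04]), 'ft_force': array([-0.36954854, -0.09509768,  0.20853002]), 'torque': array([-0.0029662 , -0.0083621 ,  0.01223828]), 'grasp_force': 0.0, 'grip_width': 9.371517638707421e-05}
```

```bash
python3 -m inch '[{"slide":[0.09,0.18,0],"yaw":0.2},{"slide":[0.09,0.18,0],"yaw":0.2},{"slide":[0.09,0.18,0],"yaw":0.2},{"slide":[0.09,0.18,0],"yaw":0.2},{"slide":[0.09,0.18,0],"yaw":0.2},{"slide":[0.19,0.37,0],"yaw":0.43},{"slide":[0.19,0.37,0],"yaw":0.43},{"slide":[0.19,0.37,0],"yaw":0.43},{"slide":[0.19,0.37,0],"yaw":0.43},{"slide":[0.19,0.37,0],"yaw":0.43},{"slide":[0.19,0.37,0],"yaw":0.43},{"slide":[0.19,0.37,0],"yaw":0.43},{"slide":[0.19,0.37,0],"yaw":0.43}]'
python3 - <<'E'
from workcell import *
from h import *
c=camera("wrist");pickle.dump(c,open("w.pkl","wb"));cv2.imwrite("pics/w1.png",c["frame"][:,:,::-1])
for n,p in (("w",[.6292,.1825,.067]),("m",[.5933,.0785,.067]),("n",[.5574,-.0254,.067])):print(n,proj(c,p).round())
print(get_obs()["joint_pos"].round(2))
E
```

```text
clock: 2.18
position: [0.6279, 0.1756, 0.2415]
ee_rot: [0.814, 0.58, -0.001, -0.0]
ft_force: [-0.1, -0.7, 0.7]
grip_width: -0.0
grasp_force: 0.0
w [280. 185.]
m [280. 289.]
n [280. 375.]
[ 0.15  0.48 -0.69  1.35  0.3   1.42 -0.87]
```

View pics/w1.png

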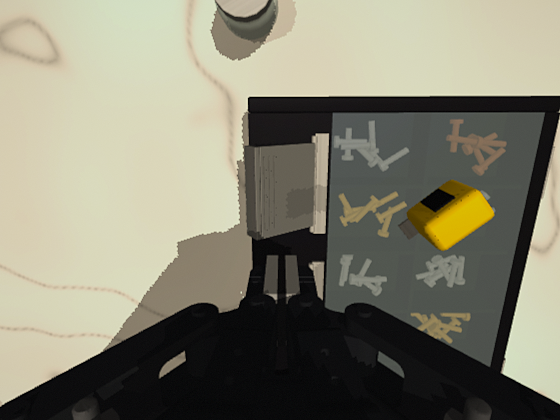

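The wrist view shows the wide flap at columns 258 to 314 and rows 143 to 240, with its hinge bar at columns 314 to 327. The predicted seat at (280,185) lies on it. The case corner B is at (248,97), and the tape is well away at (450,215). One quick check of x from the rim corner and the hinge bar.

Run:
```python
from h import *
c=pickle.load(open("w.pkl","rb"))
o=np.array([.69725,.04264]);y=np.radians(-19.05);R=np.array([[np.cos(y),-np.sin(y)],[np.sin(y),np.cos(y)]])
for n,u,v,z in(("B",248,98,.062),("lid edge",331,113,.062),("bar L",314,185,.067),("bar R",327,185,.07),("bar top",320,134,.07),("bar bot",320,234,.07),("rimL",249,240,.062),("flaproot top",314,143,.067),("root bot",314,233,.067)):
    p=ray(c,u,v,z)[:2];print(n,p.round(3),(R.T@(p-o)).round(3))
```

```text
B [0.628 0.265] [-0.138  0.187]
lid edge [0.694 0.228] [-0.064  0.175]
bar L [0.659 0.172] [-0.078  0.11 ]
bar R [0.671 0.168] [-0.066  0.11 ]
bar top [0.678 0.215] [-0.074  0.157]
bar bot [0.65  0.124] [-0.071  0.062]
rimL [0.581 0.138] [-0.141  0.052]
flaproot top [0.671 0.209] [-0.079  0.148]
root bot [0.645 0.126] [-0.076  0.061]
```

The pose is within 3 mm. Press the wide latch.

```bash
python3 -m inch '[{"slide":[0.001,0.006,-0.04]},{"slide":[0.001,0.006,-0.08]},{"slide":[0.001,0.006,-0.11]},{"slide":[0.001,0.006,-0.12]},{"slide":[0.001,0.006,-0.13]},{"slide":[0.001,0.006,-0.14]},{"slide":[0.001,0.006,-0.15]},{"slide":[0.001,0.006,-0.155]},{"slide":[0.001,0.006,-0.16]},{"slide":[0.001,0.006,-0.162]},{"slide":[0.001,0.006,-0.162]},{"slide":[0.001,0.006,-0.162]}]'
```

```text
invalid input
```

Rows need a yaw as well.

```bash
python3 -m inch '[{"slide":[0.001,0.006,-0.04],"yaw":0},{"slide":[0.001,0.006,-0.08],"yaw":0},{"slide":[0.001,0.006,-0.11],"yaw":0},{"slide":[0.001,0.006,-0.12],"yaw":0},{"slide":[0.001,0.006,-0.13],"yaw":0},{"slide":[0.001,0.006,-0.14],"yaw":0},{"slide":[0.001,0.006,-0.15],"yaw":0},{"slide":[0.001,0.006,-0.155],"yaw":0},{"slide":[0.001,0.006,-0.16],"yaw":0},{"slide":[0.001,0.006,-0.162],"yaw":0},{"slide":[0.001,0.006,-0.162],"yaw":0},{"slide":[0.001,0.006,-0.162],"yaw":0}]'
```

```text
clock: 3.23
position: [0.6291, 0.1822, 0.0805]
ee_rot: [0.815, 0.58, 0.0, 0.0]
ft_force: [-0.2, -0.6, 1.0]
grip_width: 0.004
grasp_force: 0.0
```

```bash
python3 -m inch '[{"slide":[0,0,-0.001],"yaw":0},{"slide":[0,0,-0.002],"yaw":0},{"slide":[0,0,-0.003],"yaw":0},{"slide":[0,0,-0.004],"yaw":0},{"slide":[0,0,-0.004],"yaw":0},{"slide":[0,0,-0.004],"yaw":0}]'
```

```text
clock: 3.73
position: [0.6291, 0.1822, 0.078]
ee_rot: [0.815, 0.58, 0.0, 0.0]
ft_force: [-7.1, -3.0, 15.6]
grip_width: -0.002
grasp_force: 7.8
```

15.6 N at a tip height of 67 mm means it is on the stop. Lift, move over the middle latch and check with a picture.

```bash
python3 -m inch '[{"slide":[0,0,0.04],"yaw":0},{"slide":[0,0,0.08],"yaw":0},{"slide":[-0.012,-0.035,0.11],"yaw":0},{"slide":[-0.024,-0.07,0.11],"yaw":0},{"slide":[-0.036,-0.104,0.11],"yaw":0},{"slide":[-0.036,-0.104,0.11],"yaw":0},{"slide":[-0.036,-0.104,0.11],"yaw":0},{"slide":[-0.036,-0.104,0.11],"yaw":0}]'
python3 - <<'E'
from workcell import *
from h import *
c=camera("wrist");s=camera("scene");w=c["frame"][:,:,::-1];b=s["frame"][:,:,::-1]
a=cv2.resize(b[120:260,190:430],(480,280),interpolation=cv2.INTER_CUBIC)
cv2.imwrite("pics/w2.png",np.vstack([a,cv2.resize(w[0:300],(480,257))]))
print(proj(c,[.5933,.0785,.067])*[480/560,257/300]+[0,280])
E
```

```text
clock: 4.4
position: [0.5929, 0.0784, 0.1864]
ee_rot: [0.815, 0.58, 0.0, 0.0]
ft_force: [-0.5, 0.5, 0.5]
grip_width: -0.002
grasp_force: 0.0
[240.90046823 458.15547879]
```

View pics/w2.png

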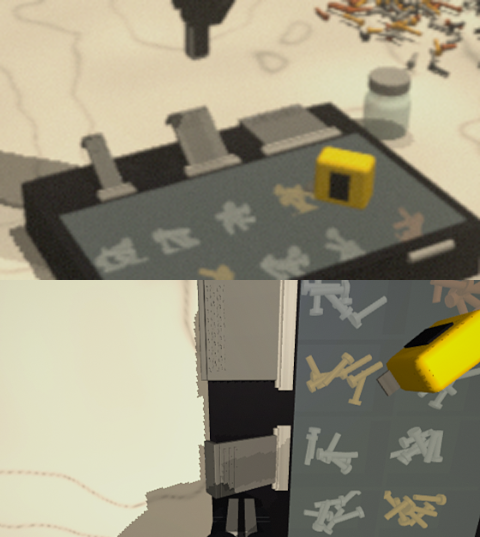

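The wide latch lies flat at (290,125). The middle one is still raised, with its flap at about (240,465), and the predicted seat is on it. Press the middle latch.

```bash
python3 -m inch '[{"slide":[0,0,-0.03],"yaw":0},{"slide":[0,0,-0.055],"yaw":0},{"slide":[0,0,-0.065],"yaw":0},{"slide":[0,0,-0.075],"yaw":0},{"slide":[0,0,-0.085],"yaw":0},{"slide":[0,0,-0.095],"yaw":0},{"slide":[0,0,-0.102],"yaw":0},{"slide":[0,0,-0.106],"yaw":0},{"slide":[0,0,-0.108],"yaw":0},{"slide":[0,0,-0.11],"yaw":0},{"slide":[0,0,-0.11],"yaw":0},{"slide":[0,0,-0.11],"yaw":0},{"slide":[0,0,-0.11],"yaw":0}]'
```

```text
clock: 5.58
position: [0.5929, 0.0789, 0.078]
ee_rot: [0.814, 0.58, 0.0, 0.0]
ft_force: [-8.5, 1.9, 15.8]
grip_width: 0.001
grasp_force: 7.7
```

Home (15.8 N at 67 mm). On to the narrow one.

```bash
python3 -m inch '[{"slide":[0,0,0.04],"yaw":0},{"slide":[0,0,0.08],"yaw":0},{"slide":[-0.012,-0.035,0.11],"yaw":0},{"slide":[-0.024,-0.07,0.11],"yaw":0},{"slide":[-0.036,-0.104,0.11],"yaw":0},{"slide":[-0.036,-0.104,0.11],"yaw":0},{"slide":[-0.036,-0.104,0.11],"yaw":0},{"slide":[-0.036,-0.104,0.11],"yaw":0}]'
python3 - <<'E'
from workcell import *
from h import *
c=camera("wrist");s=camera("scene");w=c["frame"][:,:,::-1];b=s["frame"][:,:,::-1]
a=cv2.resize(b[120:260,190:430],(480,280),interpolation=cv2.INTER_CUBIC)
cv2.imwrite("pics/w3.png",np.vstack([a,cv2.resize(w[0:300],(480,257))]))
print(proj(c,[.5574,-.0254,.067])*[480/560,257/300]+[0,280])
E
```

```text
clock: 6.25
position: [0.557, -0.0257, 0.1866]
ee_rot: [0.815, 0.58, 0.0, 0.0]
ft_force: [-0.3, 0.3, -0.2]
grip_width: -0.001
grasp_force: 0.0
[240.75800561 457.87536855]
```

View pics/w3.png

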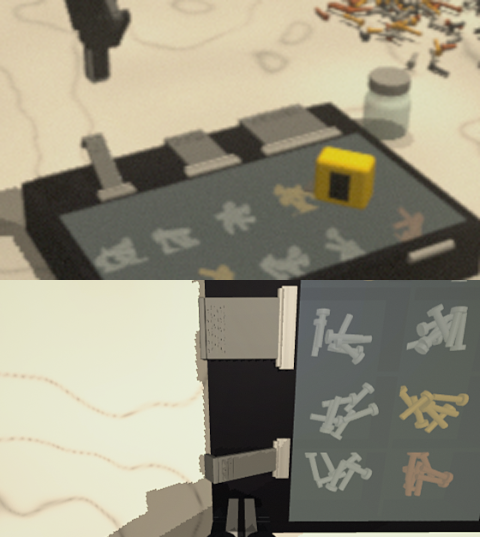

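The wide and middle latches are flat. The narrow flap runs from (208,467) to (275,460), and the seat prediction of (241,458) is within 3 mm of its midline. Press.

```bash
python3 -m inch '[{"slide":[0,-0.002,-0.03],"yaw":0},{"slide":[0,-0.002,-0.055],"yaw":0},{"slide":[0,-0.002,-0.065],"yaw":0},{"slide":[0,-0.002,-0.075],"yaw":0},{"slide":[0,-0.002,-0.085],"yaw":0},{"slide":[0,-0.002,-0.095],"yaw":0},{"slide":[0,-0.002,-0.102],"yaw":0},{"slide":[0,-0.002,-0.106],"yaw":0},{"slide":[0,-0.002,-0.108],"yaw":0},{"slide":[0,-0.002,-0.11],"yaw":0},{"slide":[0,-0.002,-0.11],"yaw":0},{"slide":[0,-0.002,-0.11],"yaw":0},{"slide":[0,-0.002,-0.11],"yaw":0}]' && python3 -m inch '[{"slide":[0,0,0.04],"yaw":0},{"slide":[0,0,0.08],"yaw":0},{"slide":[0,0,0.11],"yaw":0},{"slide":[0,0,0.14],"yaw":0},{"slide":[0,0,0.14],"yaw":0},{"slide":[0,0,0.14],"yaw":0},{"slide":[0,0,0.14],"yaw":0}]'
python3 - <<'E'
from workcell import *
from h import *
b=camera("scene")["frame"][:,:,::-1]
cv2.imwrite("pics/w4.png",cv2.resize(b[120:300,120:440],(800,450),interpolation=cv2.INTER_CUBIC))
E
```

```text
clock: 7.43
position: [0.5569, -0.0272, 0.0779]
ee_rot: [0.814, 0.58, -0.0, 0.0]
ft_force: [-9.0, 2.6, 17.2]
grip_width: -0.0
grasp_force: 8.9
clock: 8.02
position: [0.5567, -0.0281, 0.2159]
ee_rot: [0.815, 0.58, -0.0, 0.0]
ft_force: [0.2, 0.2, 0.8]
grip_width: -0.002
grasp_force: 0.0
```

View pics/w4.png

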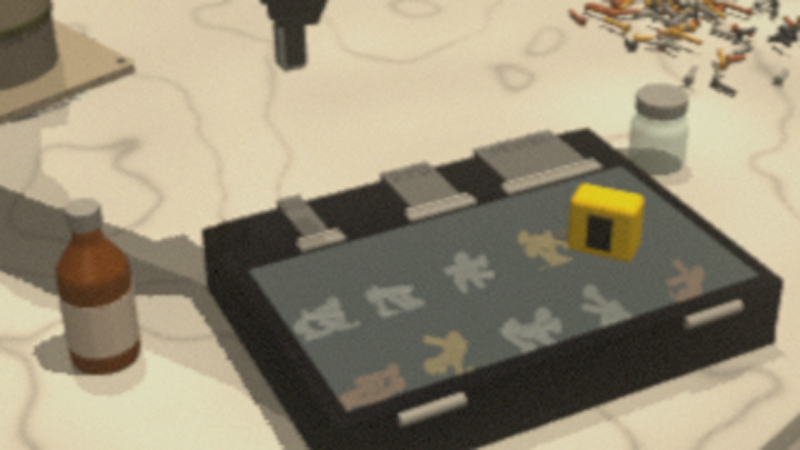

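All three latches lie flat, at (310,222), (425,190) and (535,158). The tape, jar and bottle are where they were, and the arm is clear.

```bash
python3 -c "
from workcell import *
print(hand_in())"
```

```text
the job is handed in; nothing more can be done
None
```

I pressed the wide, middle and narrow latches flat in that order, each against its stop at about 16 N. The last picture shows the tape, jar and bottle unmoved, and I handed the job in about 8 s into the run; no verdict came back.

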